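Take the rock out of a jig plate

ROBOT

A 7-joint arm with a two-finger parallel gripper is mounted at the origin on a cart in front of the work surface, level with it; the furniture and walls round the work are solid. World frame = base frame: x ahead of the robot, y to its left, z up, the work surface at z = 0. Lengths are in mm, angles in rad, forces in N, time in s.
With the tool pointing down it reaches from about 400 to 875 mm from the base axis. Payload 6.5 kg.
Tool frame: the origin (TCP) lies midway between the tips of the shut fingers; the grasp point (between the pads) lies 19 mm behind it; z points along the fingers, y is the direction in which the jaws open and shut (so a half turn about z gives the same grasp; the last joint's range is limited). The gripper opens to 88 mm and grips with 3 to 60 N. Pads are 18 mm wide; open, the fingers measure 123 mm over their backs; the gripper's body (75 mm by 187 mm) begins 45 mm behind the grasp point.
Start: joints at [-1.358, 0.536, -0.004, 1.538, 0.003, 1.067, -0.071], TCP at [178.877, 624.895, 238.716] pointing down, gripper open.
Joint ranges: [-2.7, 2.7], [-0.37, 2.16], [-1.27, 1.26], [0.24, 2.4], [-1.31, 4.45], [0.19, 1.91], [-2.76, 2.76]. Speed limits (rad/s): [2.39, 2.39, 3.14, 3.14, 3.14, 3.14, 3.14].

INTERFACE

Orientations are given as a unit quaternion [w, x, y, z].
In Python, from rig import * gives the robot as it stands.
- The arm moves only by the tool play_rows, never from a script. Its argument "series" is one flat list of numbers, 7 for each row, row after row: the finger opening in mm, from 0 to 88.1, then the shift along the tool's x, y, z in mm, then the turn, a rotation vector about the tool's x, y, z in degrees. In form: [hand, x, y, z, rx, ry, rz, hand, x, y, z, rx, ry, rz, ...]. A call has 1 to 12 rows; each row shifts and turns the pose as measured when the row begins, along the tool's axes as they then stand; what a row does not reach is not made up. A row lasts 1/12 s, in which the tool goes at most 41.7 mm and 7.16 degrees, less where a joint would pass 70% of its speed; a pose out of reach is approached as far as the arm can. A call with a gripper value outside its range is refused whole. The fingers move at their own pace and stop on an object; "squeeze" is the grip in N (left out, the last holds). Time passes only in rows, so rows that do not move let the fingers close. It gives the time, the measured TCP pose, the force and the opening at its end, in the units of the state.
- read_state(): the state, without advancing time (a new reading comes with each control period).
- grab_frame(name): name is "scene" or "top" or "wrist"; returns the picture (384x512x3 uint8, red, green, blue); there is no depth.
- camera_params(name): a dict with "intrinsics" (3x3 intrinsics, pixels), "R" (3x3) and "t" (3): a world point X has camera coordinates R X + t; the wrist camera has in their place "hand_eye" (4x4, takes a point from camera to tool coordinates, whose origin is the TCP and whose axes are the flange's). Camera axes: x right, y down, z forward; pixel columns grow to the right and rows downward; lengths in mm; the calibration is good to about 2 mm. The wrist camera is an equidistant fisheye: a pixel r from the principal point sees the ray r / f radians off the axis. A picture is of the moment at which its call begins: read the wrist's pose just before it. camera_params takes no time and is no camera call.
- job_done(): hands the job in, once; it reports no verdict.
The state is a dict: "clock": time; "joints": joint angles; "joint_vel": joint speeds; "effort": joint torques, N m; "ee_pos": TCP position; "eef_rot": TCP orientation; "wrist_force": force on the tool from outside, world axes, zero at the start; "torque": the same for the moment, N m; "finger_gap": opening from 0.0 (shut) to 1.0 (fully open).
Only numpy, scipy, OpenCV 4.12 (cv2) and the standard library are available. Lean on these libraries where they do the work, as an engineer would, in place of code of your own. Each camera call takes 0.05 s, during which the arm holds its last target. There are 200 camera calls.

TASK

The jig plate on the cart rocks because one of its four feet stands clear of its taper shim. With a fingertip, press down on the plate's corners one after another until you find the one that gives, then push that corner's shim inwards by its lip until it just bears and the plate stands solid on all four, and press the same corner firmly once more to check that it no longer gives. Only press and push, lift or carry nothing, do not shift the other three shims, and leave the tools lying round and on the plate where they are.

Things in the scene. Friction and masses are not known exactly. Their poses are not given: they have to be found in the camera images.
- base: Sub-base: grey slab 170 (x) x 240 (y) x 10 mm, fixed on the cart top. Origin at the centre of its underside, z up; its x points away from the robot (rear), y to the left. Its centre stud with hex nut (top 66 mm above the cart) keeps the plate in place but leaves it free to rock. Guide cheeks keep each shim straight, 1.5 mm play a side.
- plate: Jig plate: bright steel, 150 (x) x 190 (y) x 14 mm, on a tapered foot in each corner, each on its shim. Origin at the centre of its underside; top 43 mm above the cart. One foot, a different one each start, hangs about 3 mm over its shim: pressed with 5 N or more that corner sinks nearly 3 mm; let go, it comes back. The other corners give under 0.5 mm at 20 N. Rail, dowels and tools on its middle.
- corner_fl (a point): Where to press the plate's front left corner: the screw head in its top face, 17 mm inside both edges, 43 mm above the cart (base frame x -58, y +80 mm). About 30 x 30 mm round it is clear.
- corner_fr (a point): Where to press the plate's front right corner: the screw head in its top face, 17 mm inside both edges, 43 mm above the cart (base frame x -58, y -80 mm). About 30 x 30 mm round it is clear.
- corner_rl (a point): Where to press the plate's rear left corner: the screw head in its top face, 17 mm inside both edges, 43 mm above the cart (base frame x +58, y +80 mm). About 30 x 30 mm round it is clear.
- corner_rr (a point): Where to press the plate's rear right corner: the screw head in its top face, 17 mm inside both edges, 43 mm above the cart (base frame x +58, y -80 mm). About 30 x 30 mm round it is clear.
- shim_fl: Aluminium wedge, 24 wide, 80 long, taper 1 in 7, under the front left foot, tail out to base +y (left). Origin under its middle, own y out along the tail. Push its tail lip: outer face at own y +40, 24 wide, top 40 above the cart, 43 out from the plate at first (mm). Loose, it slides in at 1 N; after about 21 mm it bears: stop at 3 to 10 N; far beyond, it jacks the corner up. It stays where left.
- shim_fr: Aluminium wedge, 24 wide, 80 long, taper 1 in 7, under the front right foot, tail out to base -y (right). Origin under its middle, own y out along the tail. Push its tail lip: outer face at own y +40, 24 wide, top 40 above the cart, 43 out from the plate at first (mm). Loose, it slides in at 1 N; after about 21 mm it bears: stop at 3 to 10 N; far beyond, it jacks the corner up. It stays where left.
- shim_rl: Aluminium wedge, 24 wide, 80 long, taper 1 in 7, under the rear left foot, tail out to base +y (left). Origin under its middle, own y out along the tail. Push its tail lip: outer face at own y +40, 24 wide, top 40 above the cart, 43 out from the plate at first (mm). Loose, it slides in at 1 N; after about 21 mm it bears: stop at 3 to 10 N; far beyond, it jacks the corner up. It stays where left.
- shim_rr: Aluminium wedge, 24 wide, 80 long, taper 1 in 7, under the rear right foot, tail out to base -y (right). Origin under its middle, own y out along the tail. Push its tail lip: outer face at own y +40, 24 wide, top 40 above the cart, 43 out from the plate at first (mm). Loose, it slides in at 1 N; after about 21 mm it bears: stop at 3 to 10 N; far beyond, it jacks the corner up. It stays where left.
- feeler: Bystander: folded feeler gauge 14 x 100 x 10 mm lying on the plate. Origin at the centre of its underside. Not to be disturbed.
- insert_box: Bystander: small insert box 32 x 55 x 23 mm standing on the plate. Origin at the centre of its underside. Not to be disturbed.
- tbolt: Bystander: dark T-slot bolt 34 x 66 x 30 mm lying on the cart between the two right-hand shims. Origin at the centre of its underside. Not to be disturbed.
- brush: Bystander: parts brush 18 x 156 x 14 mm lying on the cart behind the base. Origin at the centre of its underside. Not to be disturbed.
- collet: Bystander: spring collet, 33 mm across and 42 mm high, standing on the cart between the two left-hand shims. Origin at the centre of its underside. Not to be disturbed.

How it is judged (in metres and radians):
On the way, in this order (a step that is already met when the one before it is completed fails the run):
1. the corner that rocks is pressed with a fingertip until it gives (angle between plate's own z axis and vertical above 0.018 rad and contact force between the fingers and plate above 1.5 N), for 0.05 s.
2. with the hand off the plate, that corner's shim is pushed in until the plate bears on all four shims (contact force between each of shim_fl, shim_fr, shim_rl, shim_rr and plate above 0.5 N and angle between plate's own z axis and vertical below 0.01 rad and contact force between the arm and plate below 0.2 N and ((distance of shim_fl from where it was at the start of the episode above 0.01 m and distance of each of shim_fr, shim_rl, shim_rr from where it was at the start of the episode below 0.005 m) or (distance of shim_fr from where it was at the start of the episode above 0.01 m and distance of each of shim_fl, shim_rl, shim_rr from where it was at the start of the episode below 0.005 m) or (distance of shim_rl from where it was at the start of the episode above 0.01 m and distance of each of shim_fl, shim_fr, shim_rr from where it was at the start of the episode below 0.005 m) or (distance of shim_rr from where it was at the start of the episode above 0.01 m and distance of each of shim_fl, shim_fr, shim_rl from where it was at the start of the episode below 0.005 m))), for 0.2 s.
3. the same corner is pressed again and stands solid (angle between plate's own z axis and vertical below 0.01 rad and contact force between the fingers and plate above 4 N and (((distance of shim_fl from where it was at the start of the episode above 0.01 m and distance of each of shim_fr, shim_rl, shim_rr from where it was at the start of the episode below 0.005 m) and horizontal distance between the grasp point and corner_fl below 0.04 m) or ((distance of shim_fr from where it was at the start of the episode above 0.01 m and distance of each of shim_fl, shim_rl, shim_rr from where it was at the start of the episode below 0.005 m) and horizontal distance between the grasp point and corner_fr below 0.04 m) or ((distance of shim_rl from where it was at the start of the episode above 0.01 m and distance of each of shim_fl, shim_fr, shim_rr from where it was at the start of the episode below 0.005 m) and horizontal distance between the grasp point and corner_rl below 0.04 m) or ((distance of shim_rr from where it was at the start of the episode above 0.01 m and distance of each of shim_fl, shim_fr, shim_rl from where it was at the start of the episode below 0.005 m) and horizontal distance between the grasp point and corner_rr below 0.04 m))), for 0.1 s.
At the end, for the whole second after the job is handed in: The plate bears on all four shims (more than 0.5 N each) and is level within 0.6 degrees; only the shim of the corner that rocked has been pushed in (over 10 mm; the others are within 5 mm of their start), all are at rest, and every bystander is within 20 mm of its start (contact force between each of shim_fl, shim_fr, shim_rl, shim_rr and plate above 0.5 N and angle between plate's own z axis and vertical below 0.01 rad and linear speed of each of shim_fl, shim_fr, shim_rl, shim_rr below 0.01 m/s and ((distance of shim_fl from where it was at the start of the episode above 0.01 m and distance of each of shim_fr, shim_rl, shim_rr from where it was at the start of the episode below 0.005 m) or (distance of shim_fr from where it was at the start of the episode above 0.01 m and distance of each of shim_fl, shim_rl, shim_rr from where it was at the start of the episode below 0.005 m) or (distance of shim_rl from where it was at the start of the episode above 0.01 m and distance of each of shim_fl, shim_fr, shim_rr from where it was at the start of the episode below 0.005 m) or (distance of shim_rr from where it was at the start of the episode above 0.01 m and distance of each of shim_fl, shim_fr, shim_rl from where it was at the start of the episode below 0.005 m)) and distance of each of feeler, insert_box, tbolt, brush, collet from where it was at the start of the episode below 0.02 m); the robot touches nothing.
It fails at once if two shims are shifted by more than 5 mm (only the loose one is to be pushed) (distance of each of shim_fl, shim_fr from where it was at the start of the episode above 0.005 m or distance of each of shim_fl, shim_rl from where it was at the start of the episode above 0.005 m or distance of each of shim_fl, shim_rr from where it was at the start of the episode above 0.005 m or distance of each of shim_fr, shim_rl from where it was at the start of the episode above 0.005 m or distance of each of shim_fr, shim_rr from where it was at the start of the episode above 0.005 m or distance of each of shim_rl, shim_rr from where it was at the start of the episode above 0.005 m).
It fails at once if a shim is lifted or tipped out of its seat instead of being slid ((z of shim_fl in the frame of base above 0.024 m or angle between shim_fl's own z axis and vertical above 0.2 rad) or (z of shim_fr in the frame of base above 0.024 m or angle between shim_fr's own z axis and vertical above 0.2 rad) or (z of shim_rl in the frame of base above 0.024 m or angle between shim_rl's own z axis and vertical above 0.2 rad) or (z of shim_rr in the frame of base above 0.024 m or angle between shim_rr's own z axis and vertical above 0.2 rad)).
It fails at once if a bystander is moved by more than 20 mm (distance of any of feeler, insert_box, tbolt, brush, collet from where it was at the start of the episode above 0.02 m).
It also fails if it takes over 64 s, if anything falls off the work surface, if the arm or the gripper's body presses on something with over 40 N, if the wrist force passes 120 N, or if a joint passes its speed limit or range.

## Working session

There is one attempt and no reset: what is moved stays moved. The work goes in short steps, Python scripts to look and compute and a tool call to move; the robot and the scene stay as the last step left them, time stands still between calls to the robot, and variables do not carry over. Pictures are saved under pics/ and viewed, about 8 in all and at most 12, crops included, and the job is handed in when it is done.

Besides the shell and the picture viewer there is one more tool, called after "Request:" as name(argument=value, ...), one argument or row to a line, values as JSON. play_rows: Moves the arm, as the interface text tells. Its arguments: {"type":"object","properties":{"series":{"type":"array","items":{"type":"number"}},"squeeze":{"type":"number"}},"required":["series"]}

```bash
mkdir -p pics; python3 - <<'E'
from rig import *
import cv2, numpy as np
print(read_state())
for n in("top","scene"):
    im=grab_frame(n); cv2.imwrite(f"pics/{n}0.png",im[:,:,::-1])
    p=camera_params(n); print(n,np.round(p["intrinsics"],1).tolist(),np.round(p["R"],3).tolist(),np.round(p["t"],1))
print(camera_params("wrist"))
a=cv2.imread("pics/top0.png");cv2.imwrite("pics/top0b.png",cv2.resize(a,(800,600)))
E
```

```text
{'clock': 0.0, 'joints': array([-1.35822334,  0.53716337, -0.00443038,  1.53881437,  0.00260292,
        1.06729952, -0.07118254]), 'joint_vel': array([-0.00022355,  0.00060115,  0.00050771, -0.00024945, -0.0001725 ,
       -0.00065035,  0.00033489]), 'effort': array([ 7.46003952e-04, -5.70987511e+01,  9.90632549e-01, -2.51608747e+01,
       -5.64269337e-02,  1.79527601e-02,  1.55261755e-04]), 'ee_pos': array([178.72319722, 624.3348533 , 237.8638744 ]), 'eef_rot': array([-5.18031602e-05,  1.38894143e-01,  9.90306878e-01, -8.37850718e-04]), 'wrist_force': array([ 0.15600521, -0.28283437, -0.45606773]), 'torque': array([-0.00474064,  0.00451349,  0.01731103]), 'finger_gap': 0.998546512878601}
top [[394.0, 0.0, 256.2], [0.0, 394.0, 187.8], [0.0, 0.0, 1.0]] [[0.017, -1.0, 0.025], [-0.984, -0.021, -0.179], [0.179, -0.022, -0.984]] [ 44.9 598.7 808.1]
scene [[450.0, 0.0, 257.4], [0.0, 450.0, 194.1], [0.0, 0.0, 1.0]] [[0.492, -0.871, 0.013], [-0.546, -0.32, -0.774], [0.679, 0.373, -0.633]] [-240.1  399.2  601.7]
{'intrinsics': array([[297.31863964,   0.        , 250.34450903],
       [  0.        , 297.31863964, 193.20214618],
       [  0.        ,   0.        ,   1.        ]]), 'hand_eye': array([[ 1.27384217e-04, -9.49243654e-01, -3.14541682e-01,
         8.25769030e+01],
       [ 9.99999745e-01, -1.00252102e-04,  7.07530572e-04,
         8.64952455e-01],
       [-7.03152370e-04, -3.14541691e-01,  9.49243399e-01,
        -1.45216684e+02],
       [ 0.00000000e+00,  0.00000000e+00,  0.00000000e+00,
         1.00000000e+00]])}
```

View pics/top0b.png

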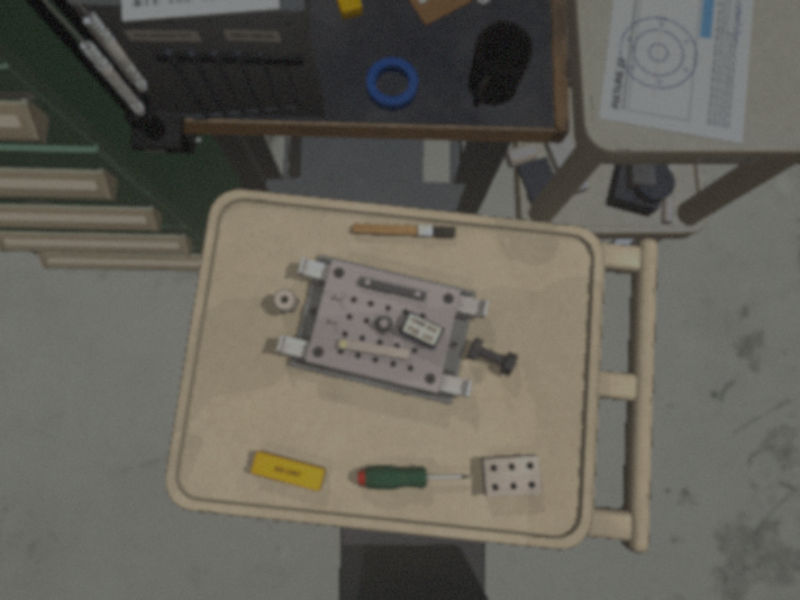

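View pics/scene0.png

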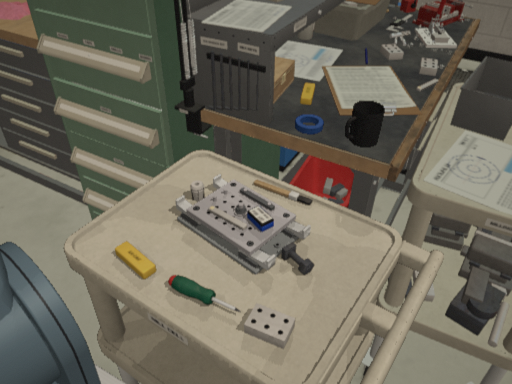

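The top view shows the plate turned slightly. Its screw heads, in 800x600 pixels, are RL (338,272), RR (448,298), FL (318,352) and FR (430,379). The collet is at (285,300), the T-bolt at (493,355), and the shim lips stick out left and right.

```bash
cat > h.py <<'E'
from rig import *
import cv2, numpy as np
from scipy.spatial.transform import Rotation as Rn
def ray(n,uv,z):
    p=camera_params(n);K,R,t=[np.array(p[k],float) for k in("intrinsics","R","t")]
    d=R.T@np.linalg.solve(K,[uv[0],uv[1],1]);c=-R.T@t
    return c+d*(z-c[2])/d[2]
def rot(s):
    q=s["eef_rot"];return Rn.from_quat([q[1],q[2],q[3],q[0]])
def wray(s,uv,z):
    p=camera_params("wrist");K=p["intrinsics"];H=p["hand_eye"]
    x=(uv[0]-K[0,2])/K[0,0];y=(uv[1]-K[1,2])/K[1,1];r=np.hypot(x,y)
    d=np.array([x/r*np.sin(r),y/r*np.sin(r),np.cos(r)])
    M=rot(s).as_matrix();c=s["ee_pos"]+M@H[:3,3];d=M@H[:3,:3]@d
    return c+d*(z-c[2])/d[2]
E
python3 - <<'E'
from h import *
g=cv2.imread("pics/top0.png",0)
P={}
for n,u,v in(("rl",338,272),("rr",448,298),("fl",318,352),("fr",430,379)):
    u,v=int(u*.64),int(v*.64);w=g[v-5:v+6,u-5:u+6].astype(float)
    m=np.clip(np.median(w)-15-w,0,None);yy,xx=np.mgrid[v-5:v+6,u-5:u+6]
    P[n]=ray("top",((m*xx).sum()/m.sum(),(m*yy).sum()/m.sum()),43)[:2]; print(n,P[n].round(1))
c=sum(P.values())/4;print("c",c)
print([np.linalg.norm(P[a]-P[b]).round(1) for a,b in(("rl","rr"),("fl","fr"),("rl","fl"),("rr","fr"))])
d=P["fl"]+P["rl"]-P["fr"]-P["rr"];print("yaw deg",np.degrees(np.arctan2(-d[0],d[1])))
d=P["rr"]+P["rl"]-P["fr"]-P["fl"];print("yaw deg",np.degrees(np.arctan2(d[1],d[0])))
s=read_state();print(rot(s).as_matrix().round(3))
# collet, tbolt rough, others
for n,u,v,z in(("collet",285,298,42),("tboltR",510,362,15),("tboltL",470,347,15),("brush",400,230,10),("brushR",455,232,10)):print(n,ray("top",(u*.64,v*.64),z).round(0))
E
```

```text
rl [628.4 145.4]
rr [594.6 -10.9]
fl [515.5 170. ]
fr [481.7  14. ]
c [555.05583409  79.62865063]
[np.float64(159.9), np.float64(159.6), np.float64(115.5), np.float64(115.6)]
yaw deg -12.196465159610554
yaw deg -12.369336059359965
[[-0.961  0.275 -0.   ]
 [ 0.275  0.961 -0.002]
 [-0.    -0.002 -1.   ]]
collet [590. 219.  42.]
tboltR [ 508. -104.   15.]
tboltL [528. -46.  15.]
brush [702.  58.  10.]
brushR [701. -25.  10.]
```

Request:
play_rows(
  series=[0,-33,-20,0,0,0,0,0,-33,-20,0,0,0,0,0,-33,-20,0,0,0,0,0,-33,-20,0,0,0,0,0,-33,-20,0,0,0,0,0,-33,-20,0,0,0,0,0,-33,-20,0,0,0,0,0,-33,-20,0,0,0,0,0,-33,-20,0,0,0,0,0,-33,-20,0,0,0,0,0,-33,-20,0,0,0,0,0,0,0,0,0,0,-3.7],
  squeeze=20,
)

```text
clock: 1.1
ee_pos: [474.9, 299.3, 231.8]
eef_rot: [-0.003, 0.102, 0.995, -0.004]
wrist_force: [-0.1, -1.9, 0.7]
finger_gap: 0.117
```

```bash
cat >> h.py <<'E'
B0=np.array([555.06,79.63]);YAW=np.radians(-12.3)
bx=np.array([np.cos(YAW),np.sin(YAW)]);by=np.array([-bx[1],bx[0]])
def W(x,y): return B0+x*bx+y*by
def go(x,y,z):
    s=read_state();M=rot(s).as_matrix();d=np.r_[W(x,y),z]-s["ee_pos"]
    e=(M[:2,1]); print("t%.2f"%s["clock"],"tcp",s["ee_pos"].round(1),"base",[round(float((s["ee_pos"][:2]-B0)@b),1) for b in(bx,by)],"move tool",(M.T@d).round(1),"rz need",round(-float(np.degrees(np.arctan2(by[1],by[0])-np.arctan2(e[1],e[0]))),2),"tilt",M[:,2].round(3),"F",s["wrist_force"].round(2),"gap",round(s["finger_gap"],3))
E
python3 -c "
from h import *
go(58,80,100)"
```

```text
t1.10 tcp [474.9 299.3 231.8] base [-125.2, 197.5] move tool [-182.7 -118.2  131.8] rz need 0.56 tilt [-0.007 -0.007 -1.   ] F [-0.09 -1.9   0.72] gap 0.117
```

Request:
play_rows(
  series=[0,-26,-17,5,0,0,0.5,0,-26,-17,10,0,0,0,0,-26,-17,10,0,0,0,0,-26,-17,10,0,0,0,0,-26,-17,10,0,0,0,0,-26,-16,10,0,0,0,0,-26,-16,10,0,0,0,0,0,0,0,0,0,0],
)

```text
clock: 1.77
ee_pos: [633.8, 136.7, 161.4]
eef_rot: [-0.004, 0.105, 0.994, -0.004]
wrist_force: [0.1, -0.8, 0.5]
finger_gap: 0.005
```

```bash
python3 -c "
from h import *
go(58,80,60)
s=read_state();im=grab_frame('wrist');cv2.imwrite('pics/w1.png',im[:,:,::-1]);np.save('s1.npy',s,allow_pickle=True)"
```

```text
t1.77 tcp [633.8 136.7 161.4] base [64.8, 72.5] move tool [  6.    8.5 101.3] rz need 0.2 tilt [-0.009 -0.008 -1.   ] F [ 0.15 -0.75  0.49] gap 0.005
```

View pics/w1.png

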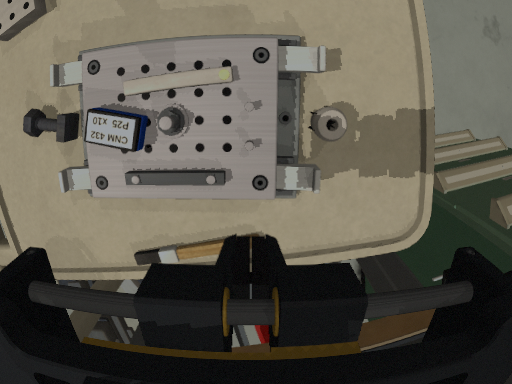

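The wrist view shows the whole plate: screw heads at RL (260,182), RR (101,183), FL (261,55) and FR (94,68). The left lips end at (325,60) and (318,178), the right lips at (52,75) and (62,180).

```bash
python3 -c "
from h import *
s=np.load('s1.npy',allow_pickle=True).item()
f=lambda p:[round(float((p[:2]-B0)@b),1) for b in(bx,by)]
for n,uv,z in(('rl',(260,182),43),('rr',(101.5,183),43),('fl',(261,55),43),('fr',(94,67.5),43),('lipFL',(325,59),40),('lipRL',(318,179),40),('lipFR',(52,75),40),('lipRR',(62,180),40),('collet',(332,122),42),('tbolt',(25,122),20)):
  print(n,f(wray(s,uv,z)))
"
```

```text
rl [57.8, 81.3]
rr [58.8, -78.5]
fl [-57.3, 81.3]
fr [-56.8, -77.7]
lipFL [-56.7, 138.7]
lipRL [55.2, 136.3]
lipFR [-57.5, -133.3]
lipRR [56.0, -132.0]
collet [0.8, 146.2]
tbolt [-11.4, -197.1]
```

Request:
play_rows(
  series=[0,3,4,30,0,0,0.2,0,3,4,30,0,0,0,0,0,0,30,0,0,0,0,0,0,0,0,0,0],
)

```text
clock: 2.15
ee_pos: [627.1, 151.9, 71.0]
eef_rot: [-0.004, 0.106, 0.994, -0.001]
wrist_force: [-1.3, -0.0, 0.1]
finger_gap: 0.005
```

```bash
python3 -c "
from h import *
go(58,80,43)"
```

```text
t2.15 tcp [627.1 151.9  71. ] base [55.0, 85.9] move tool [-3.2 -5.8 28. ] rz need 0.12 tilt [-0.008 -0.002 -1.   ] F [-1.3  -0.    0.12] gap 0.005
```

Request:
play_rows(
  series=[0,-3,-6,10,0,0,0,0,0,0,10,0,0,0,0,0,0,3,0,0,0,0,0,0,0,0,0,0],
)

```text
clock: 2.48
ee_pos: [628.7, 148.0, 49.4]
eef_rot: [-0.003, 0.104, 0.995, -0.0]
wrist_force: [0.2, 0.6, 0.4]
finger_gap: 0.006
```

Request:
play_rows(
  series=[0,0,0,2,0,0,0],
)

```text
clock: 2.57
ee_pos: [629.5, 148.2, 48.5]
eef_rot: [-0.002, 0.105, 0.995, 0.0]
wrist_force: [0.4, -0.2, 0.7]
finger_gap: 0.006
```

Request:
play_rows(
  series=[0,0,0,2,0,0,0],
)

```text
clock: 2.65
ee_pos: [630.2, 148.4, 47.3]
eef_rot: [-0.002, 0.105, 0.995, 0.0]
wrist_force: [1.2, 0.1, 0.3]
finger_gap: 0.005
```

Request:
play_rows(
  series=[0,0,0,2,0,0,0],
)

```text
clock: 2.73
ee_pos: [630.8, 148.6, 46.1]
eef_rot: [-0.001, 0.105, 0.995, 0.001]
wrist_force: [-0.1, 0.5, 0.1]
finger_gap: 0.002
```

Request:
play_rows(
  series=[0,0,0,2,0,0,0],
)

```text
clock: 2.82
ee_pos: [631.3, 148.7, 44.6]
eef_rot: [-0.0, 0.105, 0.995, 0.001]
wrist_force: [-0.4, -0.4, -0.1]
finger_gap: 0.005
```

Request:
play_rows(
  series=[0,1,0,2,0,0,0],
)

```text
clock: 2.9
ee_pos: [631.0, 148.9, 43.0]
eef_rot: [0.0, 0.105, 0.995, 0.001]
wrist_force: [1.7, -0.5, 4.0]
finger_gap: 0.007
```

Request:
play_rows(
  series=[0,1,0,2,0,0,0],
)

```text
clock: 2.98
ee_pos: [631.2, 149.0, 41.6]
eef_rot: [0.001, 0.105, 0.994, 0.001]
wrist_force: [1.7, -0.9, 4.0]
finger_gap: 0.003
```

Request:
play_rows(
  series=[0,0,0,2,0,0,0],
)

```text
clock: 3.07
ee_pos: [631.4, 149.0, 40.4]
eef_rot: [0.002, 0.105, 0.994, 0.001]
wrist_force: [-8.4, -2.0, 26.0]
finger_gap: 0.006
```

Request:
play_rows(
  series=[0,0,0,2,0,0,0],
)

```text
clock: 3.15
ee_pos: [631.5, 149.1, 40.3]
eef_rot: [0.001, 0.105, 0.994, 0.001]
wrist_force: [-8.6, -2.8, 29.5]
finger_gap: 0.008
```

Request:
play_rows(
  series=[0,0,0,3,0,0,0],
)

```text
clock: 3.23
ee_pos: [631.5, 149.1, 40.3]
eef_rot: [0.001, 0.105, 0.994, 0.002]
wrist_force: [-11.9, -3.2, 36.9]
finger_gap: 0.006
```

RL contacts at z≈43 mm, sinks about 2.6 mm at roughly 4 N, then goes stiff, so this is the loose corner. I'll lift off and go outside its lip.

Request:
play_rows(
  series=[0,0,0,-10,0,0,0,0,0,0,-20,0,0,0,0,0,0,-20,0,0,0,0,0,25,0,0,0,0,0,0,25,0,0,0,0,0,0,25,0,0,0,0,0,0,20,0,0,0,0,0,0,0,0,0,0,0,0,0,0,0,0,0],
)

```text
invalid input at $.series: expected a multiple of 7 numbers
```

```bash
python3 -c "
from h import *
go(57,175,28)
s=read_state();im=grab_frame('wrist');cv2.imwrite('pics/w2.png',im[:,:,::-1]);np.save('s2.npy',s,allow_pickle=True)"
```

```text
t3.23 tcp [631.5 149.1  40.3] base [59.9, 84.1] move tool [ 2.5 90.8 12.5] rz need 0.24 tilt [ 0.002  0.003 -1.   ] F [-11.91  -3.19  36.86] gap 0.006
```

View pics/w2.png

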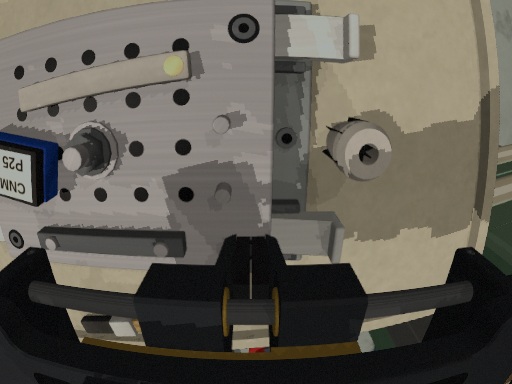

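The call was refused because I miscounted the rows, so the arm is still pressing on RL. The picture shows the fingertip on that corner with the RL shim and its lip at (335,235) and the collet at (360,150). I'll resend with the right count.

Request:
play_rows(
  series=[0,0,0,-10,0,0,0,0,0,0,-20,0,0,0,0,0,0,-20,0,0,0,0,0,25,0,0,0,0,0,0,25,0,0,0,0,0,0,25,0,0,0,0,0,0,20,0,0,0,0,0,0,0,0,0,0],
)

```text
invalid input at $.series: expected a multiple of 7 numbers
```

```bash
python3 -c "
from h import *
go(57,175,28)"
```

```text
t3.28 tcp [631.5 149.   40.4] base [59.9, 84.1] move tool [ 2.5 90.9 12.6] rz need 0.23 tilt [ 0.002  0.003 -1.   ] F [-9.14 -2.87 27.41] gap -0.0
```

Request:
play_rows(
  series=[0,0,0,-10,0,0,0,0,0,0,-20,0,0,0,0,0,0,-20,0,0,0,0,0,25,0,0,0,0,0,0,25,0,0,0,0,0,0,25,0,0,0,0,0,0,20,0,0,0,0,0,0,0,0,0,0,0],
)

```text
clock: 3.95
ee_pos: [650.5, 243.0, 94.3]
eef_rot: [-0.001, 0.108, 0.994, 0.001]
wrist_force: [-0.3, 0.5, -0.0]
finger_gap: 0.007
```

```bash
python3 -c "
from h import *
go(57,175,28)"
```

```text
t3.95 tcp [650.5 243.   94.3] base [58.4, 180.0] move tool [ 1.3 -5.2 66.3] rz need -0.06 tilt [-0.001  0.003 -1.   ] F [-0.34  0.55 -0.04] gap 0.007
```

Request:
play_rows(
  series=[0,1,0,25,0,0,0,0,0,0,25,0,0,0,0,0,0,18,0,0,0,0,0,0,0,0,0,0],
)

```text
clock: 4.28
ee_pos: [649.5, 244.1, 25.0]
eef_rot: [0.0, 0.106, 0.994, 0.002]
wrist_force: [-0.5, -0.3, -0.9]
finger_gap: 0.008
```

```bash
python3 -c "
from h import *
go(57,160,25)
s=read_state();im=grab_frame('wrist');cv2.imwrite('pics/w3.png',im[:,:,::-1])"
```

```text
t4.28 tcp [649.5 244.1  25. ] base [57.3, 180.8] move tool [  0.3 -20.8  -0.1] rz need 0.09 tilt [ 0.001  0.004 -1.   ] F [-0.46 -0.34 -0.87] gap 0.008
```

View pics/w3.png

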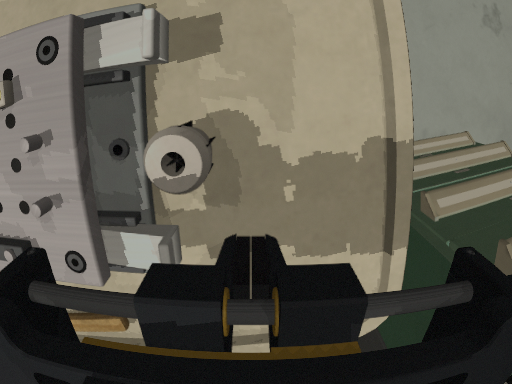

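The fingertip (about (250,240)) stands outside the RL lip at (165,245), in line with it and clear of the collet at (178,158). I'll push slowly along -tool y.

Request:
play_rows(
  series=[0,0,-10,0,0,0,0,0,0,-8,0,0,0,0,0,0,-3,0,0,0,0,0,0,-3,0,0,0,0],
)

```text
clock: 4.67
ee_pos: [646.7, 217.0, 30.3]
eef_rot: [0.003, 0.107, 0.994, 0.002]
wrist_force: [-0.4, 0.5, 0.1]
finger_gap: 0.002
```

Request:
play_rows(
  series=[0,0,-3,0,0,0,0,0,0,-3,0,0,0,0],
)

```text
clock: 4.83
ee_pos: [646.5, 209.9, 32.2]
eef_rot: [0.004, 0.108, 0.994, 0.003]
wrist_force: [0.3, 0.1, -0.7]
finger_gap: 0.007
```

Request:
play_rows(
  series=[0,0,-3,0,0,0,0,0,0,-3,0,0,0,0],
)

```text
clock: 5.0
ee_pos: [645.8, 203.7, 33.1]
eef_rot: [0.005, 0.108, 0.994, 0.003]
wrist_force: [1.0, 1.2, -1.0]
finger_gap: 0.004
```

```bash
python3 -c "
from h import *
go(57,135,25)"
```

```text
t5.00 tcp [645.8 203.7  33.1] base [62.2, 140.5] move tool [ 5.2 -5.6  8. ] rz need -0.1 tilt [ 0.011  0.006 -1.   ] F [ 0.96  1.18 -1.01] gap 0.004
```

Request:
play_rows(
  series=[0,2,5,1,0,0,0,0,2,0,4,0,0.6,0,0,0,0,4,0,0,0,0,0,0,0,0,0,0],
)

```text
clock: 5.33
ee_pos: [642.7, 209.7, 23.5]
eef_rot: [-0.001, 0.108, 0.994, 0.004]
wrist_force: [-0.5, -0.4, -0.5]
finger_gap: 0.006
```

```bash
python3 -c "
from h import *
go(57,135,26)
s=read_state();im=grab_frame('wrist');cv2.imwrite('pics/w4.png',im[:,:,::-1])"
```

```text
t5.33 tcp [642.7 209.7  23.5] base [57.9, 145.8] move tool [  0.9 -10.8  -2.6] rz need -0.11 tilt [-0.001  0.008 -1.   ] F [-0.51 -0.45 -0.51] gap 0.006
```

View pics/w4.png

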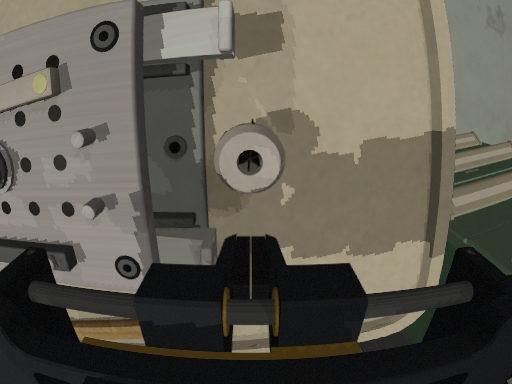

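The RL lip edge (about x=212 px) has moved in compared with the FL lip (233 px), and the collet at (250,160) is untouched. I'll go on pushing in small steps.

Request:
play_rows(
  series=[0,0.5,-3,0.5,0,0,0,0,0.5,-3,0.5,0,0,0,0,0.5,-3,0.5,0,0,0],
)

```text
clock: 5.63
ee_pos: [639.6, 202.5, 22.0]
eef_rot: [-0.0, 0.107, 0.994, 0.005]
wrist_force: [0.9, 1.7, 2.0]
finger_gap: 0.005
```

Request:
play_rows(
  series=[0,0.5,-2.5,0.5,0,0,0],
)

```text
clock: 5.72
ee_pos: [638.8, 200.3, 21.8]
eef_rot: [0.0, 0.107, 0.994, 0.005]
wrist_force: [1.1, 1.3, 2.0]
finger_gap: 0.003
```

Request:
play_rows(
  series=[0,0.5,-2.5,0.5,0,0,0],
)

```text
clock: 5.8
ee_pos: [638.1, 198.2, 21.7]
eef_rot: [0.001, 0.107, 0.994, 0.006]
wrist_force: [0.7, 2.0, 2.0]
finger_gap: 0.002
```

Request:
play_rows(
  series=[0,0.5,-2,0.5,0,0,0],
)

```text
clock: 5.88
ee_pos: [637.8, 197.4, 21.7]
eef_rot: [0.001, 0.107, 0.994, 0.007]
wrist_force: [2.3, 6.6, 2.4]
finger_gap: 0.007
```

Request:
play_rows(
  series=[0,0.5,-2,0.5,0,0,0],
)

```text
clock: 5.97
ee_pos: [637.7, 197.4, 21.8]
eef_rot: [0.003, 0.107, 0.994, 0.008]
wrist_force: [2.9, 7.3, 0.9]
finger_gap: 0.003
```

```bash
python3 -c "
from h import *
go(57,135,26)"
```

```text
t5.97 tcp [637.7 197.4  21.8] base [55.7, 132.7] move tool [-1.3  2.4 -4.1] rz need 0.07 tilt [ 0.007  0.016 -1.   ] F [2.92 7.27 0.89] gap 0.003
```

It stopped and bears at about 7.5 N. I'll back off, rise and return over the corner.

Request:
play_rows(
  series=[0,0,6,0,0,0,0,0,0,10,0,0,0,0,0,0,5,-20,0,0,0,0,0,0,-30,0,0,0,0,0,0,-10,0,0,0,0,0,0,0,0,0,0],
)

```text
clock: 6.47
ee_pos: [639.2, 217.4, 81.1]
eef_rot: [-0.001, 0.107, 0.994, 0.005]
wrist_force: [0.7, 0.8, 0.1]
finger_gap: 0.002
```

```bash
python3 -c "
from h import *
go(58,80,65)"
```

```text
t6.47 tcp [639.2 217.4  81.1] base [52.9, 152.5] move tool [ -5.1 -72.7  15.4] rz need 0.04 tilt [-0.001  0.011 -1.   ] F [0.68 0.79 0.06] gap 0.002
```

Request:
play_rows(
  series=[0,-2,-24,0,0,0,0,0,-2,-24,0,0,0,0,0,-1,-24,5,0,0,0,0,0,0,10,0,0,0,0,0,0,0,0,0,0],
)

```text
clock: 6.88
ee_pos: [626.9, 145.7, 61.2]
eef_rot: [-0.002, 0.105, 0.994, 0.005]
wrist_force: [0.0, 0.7, -0.1]
finger_gap: 0.003
```

```bash
python3 -c "
from h import *
go(58,80,43)
s=read_state();im=grab_frame('wrist');cv2.imwrite('pics/w5.png',im[:,:,::-1])"
```

```text
t6.88 tcp [626.9 145.7  61.2] base [56.1, 79.9] move tool [-2.  -0.1 18.2] rz need 0.24 tilt [-0.003  0.01  -1.   ] F [ 0.02  0.74 -0.11] gap 0.003
```

View pics/w5.png

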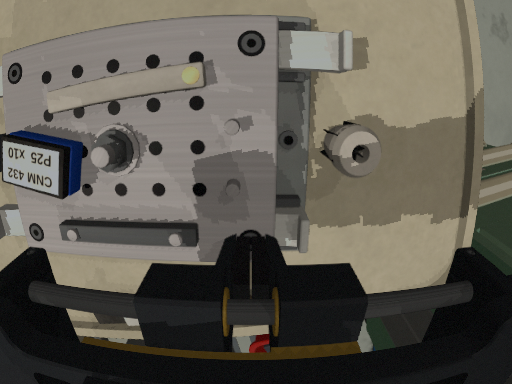

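The RL lip now sits in near the base edge (about (303,235)). The FL lip (345,50), collet, feeler and box are where they were. Now the check press.

Request:
play_rows(
  series=[0,-1,0,9,0,0,0,0,0,0,6,0,0,0,0,0,0,0,0,0,0],
)

```text
clock: 7.18
ee_pos: [628.4, 147.3, 44.8]
eef_rot: [-0.002, 0.104, 0.995, 0.005]
wrist_force: [-0.8, -0.8, -0.6]
finger_gap: 0.006
```

Request:
play_rows(
  series=[0,0,0,2,0,0,0],
)

```text
clock: 7.27
ee_pos: [628.6, 148.0, 43.1]
eef_rot: [-0.002, 0.104, 0.995, 0.005]
wrist_force: [-12.1, -4.6, 42.5]
finger_gap: 0.004
```

Request:
play_rows(
  series=[0,0,0,2,0,0,0],
)

```text
clock: 7.35
ee_pos: [628.7, 148.1, 43.2]
eef_rot: [-0.003, 0.104, 0.995, 0.005]
wrist_force: [-12.8, -5.6, 35.8]
finger_gap: 0.002
```

Request:
play_rows(
  series=[0,0,0,2,0,0,0],
)

```text
clock: 7.43
ee_pos: [628.6, 148.0, 43.3]
eef_rot: [-0.003, 0.103, 0.995, 0.004]
wrist_force: [-6.7, -3.5, 18.7]
finger_gap: 0.004
```

Request:
play_rows(
  series=[0,0,0,2,0,0,0],
)

```text
clock: 7.52
ee_pos: [628.6, 148.0, 43.3]
eef_rot: [-0.003, 0.103, 0.995, 0.004]
wrist_force: [-7.3, -3.3, 16.9]
finger_gap: 0.005
```

The corner stands solid: z 43.1–43.3 mm under 17–42 N. I'll retreat straight up and take a final look.

Request:
play_rows(
  series=[0,0,0,-10,0,0,0,0,0,0,-25,0,0,0,0,0,0,-30,0,0,0,0,0,0,-30,0,0,0,0,0,0,-30,0,0,0,0,0,0,0,0,0,0,0,0,0,0,0,0,0,0,0,0,0,0,0,0],
)

```text
clock: 8.18
ee_pos: [630.1, 152.4, 176.9]
eef_rot: [-0.002, 0.1, 0.995, 0.006]
wrist_force: [0.1, -0.8, 0.1]
finger_gap: 0.003
```

```bash
python3 -c "
from h import *
go(58,80,43)
s=read_state();im=grab_frame('wrist');cv2.imwrite('pics/w6.png',im[:,:,::-1]);np.save('s6.npy',s,allow_pickle=True)"
```

```text
t8.18 tcp [630.1 152.4 176.9] base [57.8, 87.1] move tool [ -0.7  -8.5 133.8] rz need 0.81 tilt [-0.002  0.012 -1.   ] F [ 0.13 -0.82  0.08] gap 0.003
```

View pics/w6.png

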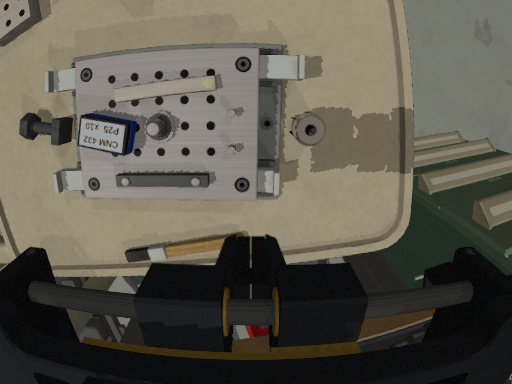

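The final view shows only the RL shim pushed in, with its lip end at (278,182). The FL lip (303,66), FR lip (46,80), RR lip (56,181), feeler, box, collet, T-bolt and brush look as before, and the hand is clear.

```bash
python3 -c "
from h import *
s=np.load('s6.npy',allow_pickle=True).item()
for n,uv,z in(('lipFL',(304,66),40),('lipRL',(279,182),40),('lipFR',(46,81),40),('lipRR',(56,181),40),('collet',(310,129),42)):
  p=wray(s,uv,z);print(n,[round(float((p[:2]-B0)@b),1) for b in(bx,by)])
print(job_done())"
```

```text
lipFL [-58.1, 138.4]
lipRL [56.1, 118.1]
lipFR [-58.1, -134.5]
lipRR [55.7, -132.6]
collet [2.3, 145.9]
the job is handed in; nothing more can be done
None
```

The rear left (RL) corner was the loose one. I pushed its shim in until it bore, and the corner then stood solid when pressed again. The job is handed in at about 8 s on the robot's clock.

- **Finding the corner:** I pressed RL first. It touched at z ≈ 43 mm, sank about 2.6 mm at around 4 N, then went stiff. It was the first corner I tried, so I did not press the other three.
- **Pushing the shim:** I pushed the RL shim by its lip until it stopped at about 7.5 N. By the camera, the lip end moved from about 136 to 118 mm in the base frame. That is about 18 mm by measurement, against the nominal 21 mm; reading the lip edge is only good to 1–2 mm. During the first part of the push the fingertip drifted up and sideways, so I backed off and corrected it before going on.
- **Checking again:** Pressed with 17–42 N, the same corner held at 43.1–43.3 mm and no longer gave.
- **Other shims and tools:** The other three lips and the collet read within about 1.5 mm of where they started. The feeler gauge, insert box, T-bolt and brush looked unmoved. The hand ended well clear.

Two move calls were refused because I miscounted numbers in the list; they caused no motion. I had no way to measure the load on each shim, so bearing on all four is judged from the push force and the solid second press.

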